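# Load the ticket channel and set its follower

### The arm

A 6-joint arm with a two-finger parallel gripper is mounted at the origin on a cart in front of the work surface, level with it; the furniture and walls round the work are solid. World frame = base frame: x ahead of the robot, y to its left, z up, the work surface at z = 0. Lengths are in m, angles in degrees, forces in N, time in s.
With the tool pointing down it reaches from about 0.35 to 0.875 m from the base axis. Payload 4.2 kg.
Tool frame: the origin (TCP) lies at the very end of the fingers, on their centre line; the grasp point (between the pads) lies 19 mm behind it; z points along the fingers, y is the line along which they close (so a half turn about z gives the same grasp; the last joint's range is limited). The gripper opens to 87 mm and grips with 3 to 60 N. Pads are 19 mm wide; open, the fingers measure 117 mm over their backs; the gripper's body (75 mm by 190 mm) begins 51 mm behind the grasp point.
Start: joints at [78.644, 22.042, 0.453, 0, -68.411, -14.817], TCP at [0.276, 0.561, 0.223] pointing down, gripper open.
Joint ranges: [-179.83, 179.83], [-69.29, 118.12], [-61.27, 80.66], [-181.25, 117.63], [-171.15, -9.14], [-177.46, 177.46]. Speed limits (degrees/s): [159.86, 159.86, 180, 180, 180, 180].

### API

Orientations are given as a 3x3 rotation matrix whose columns are the frame's x, y, z axes.
In Python, from station import monitor, cams, ticket gives the robot as it stands.
- The arm moves only by the tool drive_tool, never from a script. Its argument "moves" is a list of rows, each an object with "delta_pos": the shift along the tool's x, y, z in mm, a list of three; "turn": the turn about the tool's z in rad; "claw": the opening, from 0 (shut) to 1 (fully open). A call has 1 to 12 rows; each row shifts and turns the commanded pose from where the row before left it, along the tool's axes as they then stand; what a row does not reach is not made up. A row lasts 1/8 s, in which the tool goes at most 62.5 mm and 10.7 degrees, less where a joint would pass 70% of its speed; a pose out of reach is approached as far as the arm can. A call is refused whole if a number of a shift passes 62.5 or a number of a turn 0.188, either way. A call with a gripper value outside its range is refused whole. The fingers move at their own pace and stop on an object; the grip force is fixed at half the most. Time passes only in rows, so rows that do not move let the fingers close. It gives the time, the measured TCP pose, the force, the opening and the grip force at its end, in the units of the state.
- monitor.sense(): the state, without advancing time (a new reading comes with each control period).
- cams.capture(name): name is "scene" or "side" or "wrist"; returns a dict with "color" (400x640x3 uint8, red, green, blue), "range_z" (400x640 float32, m along the optical axis (not along the pixel's ray), 0 where there is no reading), "vertical_fov" (degrees; the focal length in pixels is half the picture's height over the tangent of half this angle, whatever the lens; pixels are square), "cx", "cy" (the principal point, pixels), "extrinsics" (4x4, takes a point from camera to world coordinates). Camera axes: x right, y down, z forward; pixel columns grow to the right and rows downward; lengths in m; the calibration is good to about 2 mm. A picture is of the moment at which its call begins.
- ticket.finish_job(): hands the job in; it is judged then, once.
The state is a dict: "time_s": time; "joints": joint angles; "joint_velocities": joint speeds; "effort": joint torques, N m; "tcp_pos": TCP position; "ee_rot": TCP orientation; "wrist_force": force on the tool from outside, world axes, zero at the start; "moment": the same for the moment, N m; "gripper_width": opening from 0.0 (shut) to 1.0 (fully open); "gripper_force": force on a finger pad.
Only numpy, scipy, OpenCV 4.12 (cv2) and the standard library are available. Lean on these libraries where they do the work, as an engineer would, in place of code of your own. Each camera call takes 0.05 s, during which the arm holds its last target. There are 200 camera calls.

### The job

Load the metal channel: stand the thick ticket bundle at its back first, then the lower pack of lane cards on edge in front of it, both lengthwise in the channel and let go. Then slide the follower towards the back until the row closes up and goes tight, so that the sprung back plate just gives by a few millimetres and is not forced far back; back the follower off until about a centimetre of play is left between it and the cards, and let go. Do not disturb the other things on the desk.

Things in the scene. Friction and masses are not known exactly. Their poses are not given: they have to be found in the camera images.
- channel: Straight bare-metal channel fixed to the desk, 400 mm long, 84 mm wide, floor 6 mm above the desk, with a low lip along each side (10 mm wide, top 16 mm above the desk; 64 mm clear between the lips). Origin: centre of its underside. Own x runs along the channel towards its back (away from the robot), y to its left, z up. Position and yaw vary.
- follower (a joint): Travel of the follower along the channel, m: 0 = at the front, grows towards the back (+x of the channel), to 0.22 at most. It slides with about 1 to 2 N of friction and stays where it is left.
- follower_face (a point): Centre of the follower's pushing face, which looks to the back (+x): a dark upright steel plate 60 mm wide, 6 mm thick, its top 53 mm above the desk. This point lies 30 mm above the desk, on the plane of the face. Axes as the channel's.
- follower_grip (a point): Grip point of the follower: a black upright fin right in front of the plate, 20 mm across the channel, 24 mm along it, its top 95 mm above the desk. The point is on the fin's centre line, 78 mm above the desk and 18 mm in front of the pushing face. Grasp it across the channel from above.
- backplate (a joint): How far the sprung back plate is pressed back, m: 0 = relaxed, 0.022 = bottomed out. Spring about 800 N/m without preload, so 5 mm takes 4 N on top of 1 to 4 N that it takes to slide the packs. It must never be pressed beyond 0.016.
- backplate_face (a point): Centre of the front face of the sprung back plate (dark steel, 60 mm wide, top 58 mm above the desk), 36 mm above the desk. It stands on a metal block clamped at a varying place 100 to 135 mm behind the channel's centre. Axes as the channel's; moves as the plate is pressed.
- tickets_center (a point): Centre of the thick turquoise bundle of paper tickets, standing on edge: 92 mm long (own x), 47 mm thick (own y), 90 mm tall (own z, up). Grasp it across its thickness. It stands loose on the desk, 45 mm below this point being its underside; 0.25 kg or so.
- cards_center (a point): Centre of the white and blue pack of lane cards, standing on its long edge: 88 mm long (own x), 22 mm thick (own y), 56 mm tall (own z, up). Grasp it across its thickness. Underside 28 mm below this point; 0.12 kg or so. It and the ticket bundle may stand on either side of the channel.
- stamp: Bystander, loose: date stamp with red top, 30 x 46 mm, 74 mm tall; origin at the centre of its underside.
- glue: Bystander, loose: glue stick standing close to the left of the channel, 27 mm across, 92 mm tall; origin at the centre of its underside.
- tape: Bystander, loose: roll of brown tape lying flat, 93 mm across, 48 mm tall; origin at the centre of its underside.
- stapler: Bystander, loose: stapler, 151 mm along its own x, 30 mm wide, 49 mm tall; origin at the centre of its underside.
There are look-alikes about, which are no part of the job. What is meant by the part that bears cards_center is not turquoise, and is the larger of those in its own colour.

How it is judged (in metres and radians):
On the way, in this order (a step that is already met when the one before it is completed fails the run):
1. the ticket bundle stands released in the back of the channel, with room for the cards in front of it (y of tickets_center in the frame of channel between -0.024 and 0.024 m and z of tickets_center in the frame of channel below 0.056 m and angle between tickets_center's own z axis and vertical below 0.15 rad and angle between the x axis of tickets_center and the x axis of channel, either way round below 0.3 rad and x of tickets_center in the frame of follower_face above 0.044 m and x of tickets_center in the frame of backplate_face below -0.043 m and x of tickets_center in the frame of follower_face above 0.134 m and contact force between tickets and the fingers below 0.1 N and linear speed of tickets below 0.03 m/s), for 0.2 s.
2. the lane cards stand released on edge in the channel between the follower and the tickets (y of tickets_center in the frame of channel between -0.024 and 0.024 m and z of tickets_center in the frame of channel below 0.056 m and angle between each of tickets_center, cards_center's own z axis and vertical below 0.15 rad and angle between the x axis of each of tickets_center, cards_center and the x axis of channel, either way round below 0.3 rad and x of tickets_center in the frame of follower_face above 0.044 m and x of tickets_center in the frame of backplate_face below -0.043 m and y of cards_center in the frame of channel between -0.024 and 0.024 m and z of cards_center in the frame of channel below 0.039 m and x of cards_center in the frame of follower_face above 0.041 m and x of cards_center in the frame of backplate_face below -0.13 m and contact force between cards and the fingers below 0.1 N and linear speed of cards below 0.03 m/s), for 0.2 s.
3. the follower has closed the row up until the back plate gave by 1.5 mm or more (y of tickets_center in the frame of channel between -0.024 and 0.024 m and z of tickets_center in the frame of channel below 0.056 m and angle between each of tickets_center, cards_center's own z axis and vertical below 0.15 rad and angle between the x axis of each of tickets_center, cards_center and the x axis of channel, either way round below 0.3 rad and x of tickets_center in the frame of follower_face above 0.044 m and x of tickets_center in the frame of backplate_face below -0.043 m and y of cards_center in the frame of channel between -0.024 and 0.024 m and z of cards_center in the frame of channel below 0.039 m and x of cards_center in the frame of follower_face above 0.041 m and x of cards_center in the frame of backplate_face below -0.13 m and value of joint backplate above 0.0015 m and contact force between follower and cards above 0.3 N), for 0.1 s.
At the end, for the whole second after the job is handed in: Tickets behind, cards in front, upright on the channel floor, in line with it (0.3 rad), closed up to each other and the back plate (gaps under 10 mm in all); follower 4 to 20 mm clear of the cards; back plate pressed less than 8 mm; all released, at rest (y of tickets_center in the frame of channel between -0.024 and 0.024 m and z of tickets_center in the frame of channel below 0.056 m and angle between each of tickets_center, cards_center's own z axis and vertical below 0.15 rad and angle between the x axis of each of tickets_center, cards_center and the x axis of channel, either way round below 0.3 rad and x of tickets_center in the frame of follower_face above 0.044 m and x of tickets_center in the frame of backplate_face below -0.043 m and y of cards_center in the frame of channel between -0.024 and 0.024 m and z of cards_center in the frame of channel below 0.039 m and x of cards_center in the frame of follower_face between 0.041 and 0.064 m and x of cards_center in the frame of backplate_face between -0.146 and -0.13 m and x of cards_center in the frame of follower_face above 0.048 m and value of joint backplate below 0.008 m and linear speed of each of tickets, cards below 0.02 m/s); the robot touches nothing.
It fails at once if the back plate is forced back by more than 16 mm (value of joint backplate above 0.016 m).
It fails at once if the date stamp is moved by more than 30 mm or knocked over (distance of stamp from where it was at the start of the episode above 0.03 m or angle between stamp's own z axis and vertical above 0.5 rad).
It fails at once if the glue stick is moved by more than 30 mm or knocked over (distance of glue from where it was at the start of the episode above 0.03 m or angle between glue's own z axis and vertical above 0.5 rad).
It fails at once if the tape roll is moved by more than 30 mm or knocked over (distance of tape from where it was at the start of the episode above 0.03 m or angle between tape's own z axis and vertical above 0.5 rad).
It fails at once if the stapler is moved by more than 30 mm or knocked over (distance of stapler from where it was at the start of the episode above 0.03 m or angle between stapler's own z axis and vertical above 0.5 rad).
It also fails if it takes over 72 s, if anything falls off the work surface, if the arm or the gripper's body presses on something with over 40 N, if the wrist force passes 120 N, or if a joint passes its speed limit or range.

## Working session

There is one attempt and no reset: what is moved stays moved. The work goes in short steps, Python scripts to look and compute and a tool call to move; the robot and the scene stay as the last step left them, time stands still between calls to the robot, and variables do not carry over. Pictures are saved under pics/ and viewed, at most 10 in all, crops included, and the job is handed in when it is done.

Besides the shell and the picture viewer there is one more tool, called after "Emit:" by a JSON object that holds its "name" and its "arguments", one argument or row to a line. drive_tool: Moves the arm, as the interface text tells. Its arguments: {"type":"object","properties":{"moves":{"type":"array","items":{"type":"object","properties":{"delta_pos":{"type":"array","items":{"type":"number"}},"turn":{"type":"number"},"claw":{"type":"number"}}}}},"required":["moves"]}

```bash
mkdir -p pics; cat > h.py <<'E'
import numpy as np,cv2
from station import monitor,cams,ticket
def cap(n):
    c=cams.capture(n); h=c['color'].shape[0]
    c['f']=h/2/np.tan(np.radians(c['vertical_fov'])/2)
    d=c['range_z']; v,u=np.mgrid[:d.shape[0],:d.shape[1]]
    p=np.stack([(u-c['cx'])/c['f']*d,(v-c['cy'])/c['f']*d,d],-1)
    E=c['extrinsics']; c['P']=p@E[:3,:3].T+E[:3,3]; c['P'][d==0]=np.nan
    return c
def save(n,im): cv2.imwrite('pics/'+n+'.png',im[...,::-1])
E
python3 - <<'E'
from h import *
a=cap('scene');b=cap('side')
np.savez('s0.npz',**{k+n:v for n,c in (('a',a),('b',b)) for k,v in c.items()})
save('scene0',a['color']);save('side0',b['color'])
s=monitor.sense();print(s['tcp_pos'],s['ee_rot'],s['time_s'],a['extrinsics'],b['extrinsics'])
E
```

```text
[0.27542176 0.56045418 0.22158638] [[ 8.97399361e-01 -4.41218530e-01 -7.71555046e-04]
 [-4.41219197e-01 -8.97397649e-01 -1.75476397e-03]
 [ 8.18426932e-05  1.91514896e-03 -9.99998163e-01]] 0.1 [[ 0.8825738  -0.24413384  0.40182355  0.08548957]
 [-0.46993488 -0.485283    0.73733413 -0.86801221]
 [ 0.01498992 -0.83958268 -0.54302507  0.73442773]
 [ 0.          0.          0.          1.        ]] [[-0.86000408  0.44404768 -0.25142521  0.95922014]
 [ 0.51028131  0.74600128 -0.42789611  0.70954135]
 [-0.00244275 -0.49628999 -0.86815337  1.45791668]
 [ 0.          0.          0.          1.        ]]
```

View pics/scene0.png

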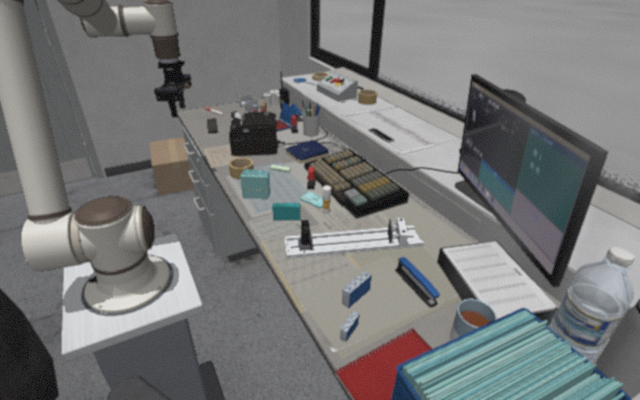

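View pics/side0.png

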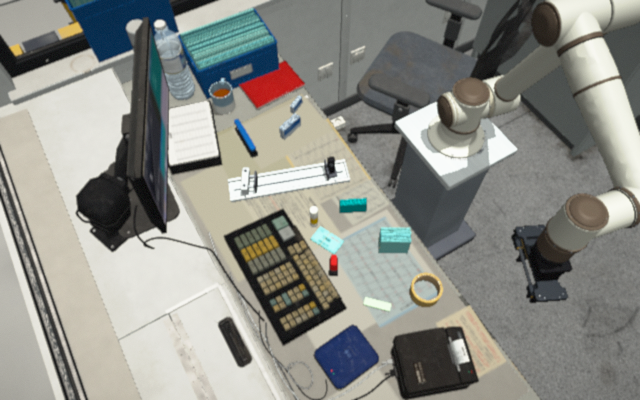

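The scene view shows these packs, with pixels given as scene / side:
- Thick turquoise bundle at (256,183) / (395,239), taken as the tickets.
- Thin teal pack at (287,211) / (353,204), a look-alike.
- White-blue packs at (356,289) / (290,126), the larger, and (349,326) / (296,103), the smaller.

By the description, the cards are the larger white-blue pack. The channel runs from (287,243) to (422,237) in the scene view. I'll check these choices in one crop and measure.

```bash
cat > m.py <<'E'
from h import *
z=np.load('s0.npz')
save('crop0',cv2.resize(z['colorb'][85:265,215:455],None,fx=3,fy=3,interpolation=cv2.INTER_CUBIC))
def roi(n,u0,u1,v0,v1,zlo,zhi):
    P=z['P'+n][v0:v1,u0:u1].reshape(-1,3);C=z['color'+n][v0:v1,u0:u1].reshape(-1,3)
    k=(P[:,2]>zlo)&(P[:,2]<zhi);return P[k],C[k]
def rect(t,Q):
    r=cv2.minAreaRect((Q[:,:2]*1000).astype(np.float32));print(t,len(Q),[np.round(x,1) for x in r],'zmax',np.round(np.percentile(Q[:,2],[50,98])*1000,1))
R={'tickets':((238,275,165,202),(374,416,222,258)),'teal':((268,304,198,224),(334,372,192,218)),'cards':((338,374,268,308),(274,304,112,140)),'small':((337,362,310,343),(286,306,93,113)),
 'stapler':((392,444,252,308),(230,262,115,160)),'glue':((318,334,184,214),(306,322,202,230)),'stamp':((304,318,164,192),(326,342,250,278)),'tape':((226,256,155,180),(408,446,268,308))}
for t,(ra,rb) in R.items():
    for n,r in (('a',ra),('b',rb)):
        Q,C=roi(n,*r,.012,.13)
        if len(Q)>4: rect(t+n,Q)
    Q=roi('b',*rb,.012,.13)[0]
    if len(Q)>4:
        h=np.percentile(Q[:,2],95); T=Q[Q[:,2]>h-.012]; rect('  top b',T)
# channel: floor/lip
for n,r in (('a',(275,430,215,262)),('b',(224,355,155,205))):
    Q,C=roi(n,*r,.004,.03)
    k=(C.min(1)>150); rect('chan'+n,Q[k])
    Q,C=roi(n,*r,.03,.12); rect('high'+n,Q)
    for q,c in list(zip(Q,C))[::6]: print(np.round(q*1000).astype(int),c,end=';')
    print()
E
python3 m.py
```

```text
ticketsa 874 [array([461.7, 322.9]), array([234.6, 138.7]), np.float64(67.8)] zmax [56.2 91.4]
ticketsb 794 [array([421.6, 228.2]), array([ 93.1, 104.6]), np.float64(57.7)] zmax [86.  94.9]
  top b 470 [array([437.3, 241.1]), array([52.5, 91. ]), np.float64(58.7)] zmax [89.1 95.6]
teala 459 [array([467.2,  44.9]), array([255.,  95.]), np.float64(65.1)] zmax [43.  94.4]
tealb 367 [array([469.1,  48.8]), array([78.5, 88.6]), np.float64(71.5)] zmax [50.8 62.4]
  top b 203 [array([475. ,  66.4]), array([29.3, 86.7]), np.float64(62.8)] zmax [55.2 63.6]
cardsa 590 [array([ 493.2, -313.8]), array([88.9, 24.8]), np.float64(17.9)] zmax [48.2 58.2]
cardsb 318 [array([ 491.3, -332.4]), array([107.9,  88.6]), np.float64(72.7)] zmax [48.4 63. ]
  top b 158 [array([ 494.4, -315. ]), array([88.3, 29.6]), np.float64(17.0)] zmax [55.8 64.4]
smalla 300 [array([ 423.1, -395.3]), array([61.9, 17.1]), np.float64(29.0)] zmax [37.3 41.4]
smallb 126 [array([ 416.5, -413.6]), array([94.6, 54.8]), np.float64(71.6)] zmax [36.3 45.6]
  top b 74 [array([ 424.2, -396.3]), array([65. , 21.8]), np.float64(23.5)] zm
[... 6366 characters left out ...]
 249 247];[ 719 -141   48] [111 115 115];[ 750 -149   56] [205 213 208];[ 716 -144   35] [66 67 68];[ 745 -145   52] [130 136 134];[ 750 -154   37] [112 117 115];[ 752 -150   38] [114 118 116];[ 750 -148   34] [115 121 119];[467  56  53] [136 192 181];[493  44  52] [134 183 174];[478  55  56] [ 59 185 180];[506  41  53] [ 70 165 161];[492  54  60] [ 44 186 183];[477  64  62] [  0 164 161];[504  49  58] [  0 178 176];[489  60  59] [  0 170 168];[471  68  55] [  0 180 178];[499  53  53] [  0 182 180];[484  65  56] [  0 195 192];[511  49  50] [ 20 154 153];[498  64  61] [  0 178 177];[480  71  55] [  0 182 179];[509  57  53] [  0 169 167];[493  67  54] [  0 157 154];[478  79  59] [  0 145 144];
```

View pics/crop0.png

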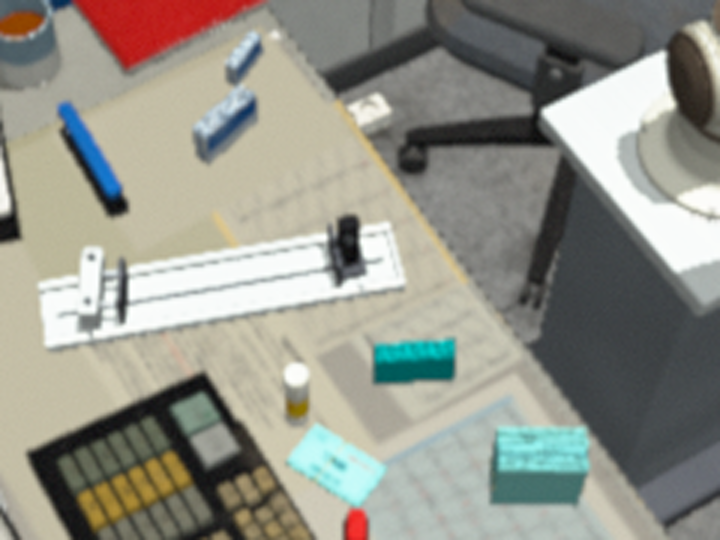

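The crop confirms the choice. The tickets are the thick light-turquoise bundle at crop (541,465). The cards are the larger white-blue pack at (225,122), with the small one at (244,57). The teal pack at (415,362) is the decoy. Next I'll get the channel yaw and the grasp poses.

```bash
cat > m2.py <<'E'
from h import *
z=np.load('s0.npz')
def ray(n,uv,h):
    E=z['extrinsics'+n];f=z['f'+n]
    d=np.c_[(uv[:,0]-z['cx'+n])/f,(uv[:,1]-z['cy'+n])/f,np.ones(len(uv))]@E[:3,:3].T
    return E[:3,3]+d*((h-E[2,3])/d[:,2])[:,None]
for n,(u0,u1,v0,v1) in (('a',(275,432,215,262)),('b',(222,358,155,205))):
    im=z['color'+n][v0:v1,u0:u1]; P=z['P'+n][v0:v1,u0:u1]
    m=((im.min(2)>195)&~(P[...,2]>.028)).astype(np.uint8)
    k,l,s,_=cv2.connectedComponentsWithStats(cv2.morphologyEx(m,cv2.MORPH_CLOSE,np.ones((5,5))))
    i=1+np.argmax(s[1:,4]); v,u=np.nonzero(l==i)
    W=ray(n,np.c_[u+u0,v+v0].astype(float),.012)
    r=cv2.minAreaRect((W[:,:2]*1000).astype(np.float32)); print('chan',n,r)
    c,s_=np.cos(np.radians(-19)),np.sin(np.radians(-19))
def hull(n,box,lo,hi):
    u0,u1,v0,v1=box; P=z['P'+n][v0:v1,u0:u1].reshape(-1,3)
    return P[(P[:,2]>lo)&(P[:,2]<hi)]
for n,box in (('a',(375,425,215,250)),('b',(238,262,160,195))):
    Q=hull(n,box,.03,.07)
    for a in (-16,-18,-20,-22):
        t=np.radians(a);x=np.array([np.cos(t),np.sin(t)]);y=np.array([-x[1],x[0]]);q=Q[:,:2]*1000
        print('back',n,a,np.round(np.percentile(q@x,[1,5,95,99])),np.round(np.percentile(q@y,[1,99])))
for n,box in (('a',(296,316,216,250)),('b',(322,340,152,182))):
    Q=hull(n,box,.088,.11); print('fin top',n,Q[:,:2].mean(0)*1000,cv2.minAreaRect((Q[:,:2]*1000).astype(np.float32)))
E
python3 m2.py
```

```text
chan a ((566.6448364257812, -113.94336700439453), (81.82022857666016, 323.6765441894531), 70.87481689453125)
chan b ((597.9705810546875, -135.41360473632812), (87.0196533203125, 403.4369812011719), 70.8166275024414)
back a -16 [711. 713. 761. 767.] [-20.  63.]
back a -18 [710. 712. 759. 765.] [ 6. 89.]
back a -20 [709. 711. 757. 762.] [ 33. 115.]
back a -22 [706. 708. 753. 758.] [ 59. 141.]
back b -16 [713. 717. 767. 771.] [-18.  65.]
back b -18 [712. 716. 765. 769.] [ 8. 91.]
back b -20 [711. 714. 762. 765.] [ 34. 117.]
back b -22 [708. 711. 758. 761.] [ 60. 144.]
fin top a [462.55328654 -87.99931616] ((464.220458984375, -86.94892883300781), (21.029747009277344, 22.052471160888672), 64.18245697021484)
fin top b [466.00356858 -84.59624165] ((464.93701171875, -84.95003509521484), (19.869184494018555, 24.236997604370117), 78.28910064697266)
```

Emit:
{"name": "drive_tool", "arguments": {
  "moves": [
    {"delta_pos": [28.6,21.5,3],"turn": 0.009,"claw": 1},
    {"delta_pos": [28.6,21.5,3],"turn": 0.009,"claw": 1},
    {"delta_pos": [28.6,21.5,3],"turn": 0.009,"claw": 1},
    {"delta_pos": [28.6,21.5,3],"turn": 0.009,"claw": 1},
    {"delta_pos": [28.6,21.5,3],"turn": 0.009,"claw": 1},
    {"delta_pos": [28.6,21.5,3],"turn": 0.009,"claw": 1},
    {"delta_pos": [28.6,21.5,3],"turn": 0.009,"claw": 1},
    {"delta_pos": [28.6,21.5,3],"turn": 0.009,"claw": 1},
    {"delta_pos": [28.6,21.5,3],"turn": 0.009,"claw": 1},
    {"delta_pos": [28.6,21.5,3],"turn": 0.009,"claw": 1},
    {"claw": 1},
    {"claw": 1}
  ]
}}

```text
invalid input
```

```bash
python3 - <<'E'
from h import *
s=monitor.sense();R=s['ee_rot'];print(s['tcp_pos'],np.degrees(np.arctan2(R[1,0],R[0,0])),s['wrist_force'])
w=cap('wrist');save('w1',w['color']);P=w['P'].reshape(-1,3);C=w['color'].reshape(-1,3).astype(int)
k=(abs(P[:,2]-.09)<.008)&(abs(P[:,0]-.437)<.1)&(abs(P[:,1]-.241)<.1)&(C[:,1]-C[:,0]>15)
Q=P[k];print(len(Q),np.median(Q[:,2]) if len(Q) else 0, cv2.minAreaRect((Q[:,:2]*1000).astype(np.float32)) if len(Q)>5 else '')
E
```

```text
[0.27542176 0.56045418 0.22158638] -26.181696706119393 [-0.23977997  0.9964831  -0.59199654]
0 0
```

View pics/w1.png

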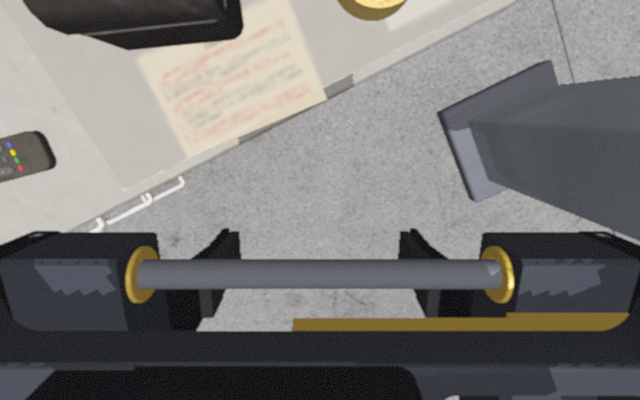

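The move was refused, probably because every row needs all three keys. The wrist picture therefore still shows the start pose: fingers at (220,270) and (420,270), tape roll at (375,5).

Emit:
{"name": "drive_tool", "arguments": {
  "moves": [
    {"delta_pos": [28.6,21.5,3],"turn": 0.009,"claw": 1},
    {"delta_pos": [28.6,21.5,3],"turn": 0.009,"claw": 1},
    {"delta_pos": [28.6,21.5,3],"turn": 0.009,"claw": 1},
    {"delta_pos": [28.6,21.5,3],"turn": 0.009,"claw": 1},
    {"delta_pos": [28.6,21.5,3],"turn": 0.009,"claw": 1},
    {"delta_pos": [28.6,21.5,3],"turn": 0.009,"claw": 1},
    {"delta_pos": [28.6,21.5,3],"turn": 0.009,"claw": 1},
    {"delta_pos": [28.6,21.5,3],"turn": 0.009,"claw": 1},
    {"delta_pos": [28.6,21.5,3],"turn": 0.009,"claw": 1},
    {"delta_pos": [28.6,21.5,3],"turn": 0.009,"claw": 1},
    {"delta_pos": [0,0,0],"turn": 0,"claw": 1},
    {"delta_pos": [0,0,0],"turn": 0,"claw": 1}
  ]
}}

```text
time_s: 1.65
tcp_pos: [0.4244, 0.2358, 0.1925]
ee_rot: [[0.854, -0.52, 0.0], [-0.52, -0.854, 0.0], [-0.0, -0.0, -1.0]]
wrist_force: [1.0, 0.4, 1.0]
gripper_width: 0.997
gripper_force: 0.0
```

```bash
cat > w.py <<'E'
from h import *
import sys
s=monitor.sense();R=s['ee_rot'];print(s['time_s'],s['tcp_pos'],'yaw',np.degrees(np.arctan2(R[1,0],R[0,0])),s['wrist_force'],s['gripper_width'],s['gripper_force'])
def look(name,c,h,mask=lambda C:C[:,0]>-1,tol=.008,r=.1):
    w=cap('wrist');save(name,w['color']);P=w['P'].reshape(-1,3);C=w['color'].reshape(-1,3).astype(int)
    k=(abs(P[:,2]-h)<tol)&(np.hypot(P[:,0]-c[0],P[:,1]-c[1])<r)&mask(C)
    Q=P[k];print(len(Q),np.median(Q[:,2]) if len(Q) else 0, cv2.minAreaRect((Q[:,:2]*1000).astype(np.float32)) if len(Q)>5 else '')
    return w
E
python3 - <<'E'
from w import *
look('w2',(.437,.241),.09,lambda C:C[:,1]-C[:,0]>15)
E
```

```text
1.65 [0.42441165 0.23583529 0.19254509] yaw -31.340434752365013 [1.0258419  0.37446598 0.97233817] 0.9968863901287264 0.0
5299 0.08797219853524246 ((437.0121765136719, 244.1593017578125), (46.641212463378906, 92.14372253417969), 58.64076614379883)
```

View pics/w2.png

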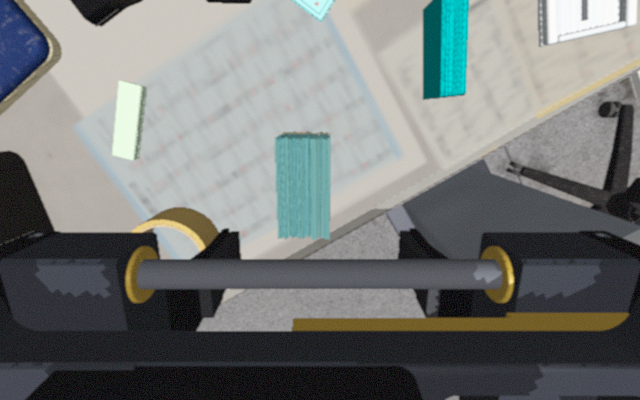

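The wrist view shows the tickets at (303,186) with the full top visible. Their centre is (437.0, 244.2) mm and their yaw matches the tool. Next: centre, descend and grip.

Emit:
{"name": "drive_tool", "arguments": {
  "moves": [
    {"delta_pos": [3.2,-6.8,10],"turn": 0,"claw": 1},
    {"delta_pos": [3.2,-6.9,10],"turn": 0,"claw": 1},
    {"delta_pos": [0,0,26],"turn": 0,"claw": 1},
    {"delta_pos": [0,0,30],"turn": 0,"claw": 1},
    {"delta_pos": [0,0,30],"turn": 0,"claw": 1},
    {"delta_pos": [0,0,25],"turn": 0,"claw": 1},
    {"delta_pos": [0,0,15],"turn": 0,"claw": 1},
    {"delta_pos": [0,0,0],"turn": 0,"claw": 1},
    {"delta_pos": [0,0,0],"turn": 0,"claw": 0.4},
    {"delta_pos": [0,0,0],"turn": 0,"claw": 0.4},
    {"delta_pos": [0,0,0],"turn": 0,"claw": 0.4},
    {"delta_pos": [0,0,0],"turn": 0,"claw": 0.4}
  ]
}}

```text
time_s: 3.2
tcp_pos: [0.4371, 0.2441, 0.047]
ee_rot: [[0.854, -0.52, 0.001], [-0.52, -0.854, 0.001], [0.0, -0.001, -1.0]]
wrist_force: [-0.2, -0.4, -0.1]
gripper_width: 0.632
gripper_force: 0.0
```

Emit:
{"name": "drive_tool", "arguments": {
  "moves": [
    {"delta_pos": [0,0,0],"turn": 0,"claw": 0.4},
    {"delta_pos": [0,0,0],"turn": 0,"claw": 0.4},
    {"delta_pos": [0,0,-15],"turn": 0,"claw": 0.4},
    {"delta_pos": [0,0,-25],"turn": 0,"claw": 0.4},
    {"delta_pos": [0,0,-30],"turn": 0,"claw": 0.4},
    {"delta_pos": [0,0,-30],"turn": 0,"claw": 0.4},
    {"delta_pos": [0,0,-20],"turn": 0,"claw": 0.4},
    {"delta_pos": [0,0,0],"turn": 0,"claw": 0.4}
  ]
}}

```text
time_s: 4.2
tcp_pos: [0.4372, 0.2443, 0.1673]
ee_rot: [[0.854, -0.52, 0.001], [-0.52, -0.854, 0.002], [0.0, -0.002, -1.0]]
wrist_force: [-0.8, -0.4, -3.0]
gripper_width: 0.534
gripper_force: 30.0
```

Emit:
{"name": "drive_tool", "arguments": {
  "moves": [
    {"delta_pos": [0,0,-5],"turn": -0.106,"claw": 0.4},
    {"delta_pos": [0,0,0],"turn": -0.106,"claw": 0.4},
    {"delta_pos": [22.7,30.4,0],"turn": 0,"claw": 0.4},
    {"delta_pos": [22.7,30.4,0],"turn": 0,"claw": 0.4},
    {"delta_pos": [22.7,30.4,0],"turn": 0,"claw": 0.4},
    {"delta_pos": [22.7,30.4,0],"turn": 0,"claw": 0.4},
    {"delta_pos": [22.7,30.4,0],"turn": 0,"claw": 0.4},
    {"delta_pos": [22.7,30.4,0],"turn": 0,"claw": 0.4},
    {"delta_pos": [22.7,30.4,0],"turn": 0,"claw": 0.4},
    {"delta_pos": [22.7,30.4,0],"turn": 0,"claw": 0.4},
    {"delta_pos": [22.7,30.4,0],"turn": 0,"claw": 0.4},
    {"delta_pos": [22.7,30.4,0],"turn": 0,"claw": 0.4}
  ]
}}

```text
time_s: 5.7
tcp_pos: [0.5504, -0.1188, 0.1692]
ee_rot: [[0.944, -0.329, -0.004], [-0.329, -0.944, 0.001], [-0.004, 0.001, -1.0]]
wrist_force: [0.9, -0.6, -3.2]
gripper_width: 0.532
gripper_force: 30.0
```

Emit:
{"name": "drive_tool", "arguments": {
  "moves": [
    {"delta_pos": [0,0,0],"turn": 0,"claw": 0.4},
    {"delta_pos": [0,0,0],"turn": 0,"claw": 0.4},
    {"delta_pos": [0,0,0],"turn": 0,"claw": 0.4}
  ]
}}

```text
time_s: 6.08
tcp_pos: [0.5509, -0.1168, 0.1709]
ee_rot: [[0.945, -0.328, -0.001], [-0.328, -0.945, 0.0], [-0.001, 0.0, -1.0]]
wrist_force: [-0.6, 0.0, -3.2]
gripper_width: 0.537
gripper_force: 30.0
```

```bash
python3 - <<'E'
from w import *
w=cap('wrist');save('w3',w['color']);P=w['P'];np.savez('w3.npz',P=P,C=w['color'])
c=w['color'].astype(int)
t=np.radians(-19.2);x=np.array([np.cos(t),np.sin(t)]);y=np.array([-x[1],x[0]])
q=P.reshape(-1,3);A=q[:,:2]@x*1000;L=q[:,:2]@y*1000;Z=q[:,2]*1000
k=(A>640)&(A<830)&(L>0)&(L<140)
for lo,hi in ((3,9),(13,20),(35,70)):
    m=k&(Z>lo)&(Z<hi);
    if m.sum()>5: print(lo,hi,m.sum(),'A',np.round(np.percentile(A[m],[1,5,50,95,99])),'L',np.round(np.percentile(L[m],[1,5,95,99]),1))
m=k&(Z>35)&(Z<70);print(np.histogram(A[m],bins=np.arange(690,790,4)))
m=k&(Z>13)&(Z<20);print(np.histogram(L[m],bins=np.arange(10,130,4)))
for l0 in (20,110): # lip slope
    mm=m&(abs(L-(34 if l0<70 else 107))<14)
    if mm.sum()>50: print(np.polyfit(A[mm],L[mm],1))
E
```

```text
6.075 [ 0.55088605 -0.11684728  0.17090351] yaw -19.122072863220957 [-0.56690604  0.0339438  -3.16088687] 0.5366474639784962 29.98314503522124
3 9 5803 A [640. 644. 680. 712. 718.] L [ 41.3  43.9 102.6 104.9]
13 20 2322 A [641. 645. 687. 721. 725.] L [ 31.4  32.3 113.7 114.7]
35 70 613 A [708. 709. 712. 717. 719.] L [43.7 45.  88.4 95.7]
(array([  0,   0,   0,   0, 124, 349, 127,  13,   0,   0,   0,   0,   0,
         0,   0,   0,   0,   0,   0,   0,   0,   0,   0,   0]), array([690, 694, 698, 702, 706, 710, 714, 718, 722, 726, 730, 734, 738,
       742, 746, 750, 754, 758, 762, 766, 770, 774, 778, 782, 786]))
(array([  0,   0,   0,   0,   0, 299, 442, 335,   6,   8,   8,   9,   9,
        11,   9,  12,   9,  12,  11,  10,  10,   9,   9, 135, 448, 431,
        90,   0,   0]), array([ 10,  14,  18,  22,  26,  30,  34,  38,  42,  46,  50,  54,  58,
        62,  66,  70,  74,  78,  82,  86,  90,  94,  98, 102, 106, 110,
       114, 118, 122, 126]))
[4.25168827e-04 3.59649490e+01]
[-9.45488931e-03  1.16034838e+02]
```

View pics/w3.png

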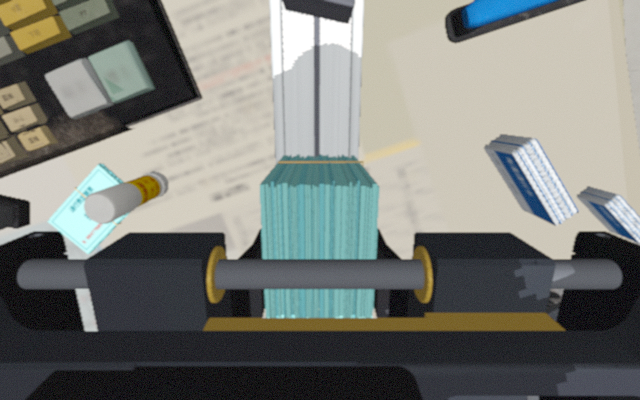

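The channel runs straight up the picture, (275–362, 0–155), with the back plate at (318,8), the glue at (125,195) and the cards at (530,180). The held bundle is in line with the channel. I'll move over the slot and lower it.

Emit:
{"name": "drive_tool", "arguments": {
  "moves": [
    {"delta_pos": [24,-0.5,0],"turn": 0,"claw": 0.4},
    {"delta_pos": [24,-0.6,0],"turn": 0,"claw": 0.4},
    {"delta_pos": [24,-0.5,0],"turn": 0,"claw": 0.4},
    {"delta_pos": [24,-0.5,0],"turn": 0.001,"claw": 0.4},
    {"delta_pos": [0,0,15],"turn": 0,"claw": 0.4},
    {"delta_pos": [0,0,25],"turn": 0,"claw": 0.4},
    {"delta_pos": [0,0,25],"turn": 0,"claw": 0.4},
    {"delta_pos": [0,0,20],"turn": 0,"claw": 0.4},
    {"delta_pos": [0,0,15],"turn": 0,"claw": 0.4},
    {"delta_pos": [0,0,10],"turn": 0,"claw": 0.4},
    {"delta_pos": [0,0,0],"turn": 0,"claw": 0.4},
    {"delta_pos": [0,0,0],"turn": 0,"claw": 0.4}
  ]
}}

```text
time_s: 7.62
tcp_pos: [0.6435, -0.1473, 0.0624]
ee_rot: [[0.944, -0.329, 0.002], [-0.329, -0.944, -0.0], [0.002, -0.0, -1.0]]
wrist_force: [0.5, -0.7, -2.9]
gripper_width: 0.532
gripper_force: 30.0
```

Emit:
{"name": "drive_tool", "arguments": {
  "moves": [
    {"delta_pos": [0,0,3],"turn": 0,"claw": 0.4},
    {"delta_pos": [0,0,3],"turn": 0,"claw": 0.4},
    {"delta_pos": [0,0,0],"turn": 0,"claw": 0.4}
  ]
}}

```text
time_s: 8.0
tcp_pos: [0.6426, -0.1473, 0.0553]
ee_rot: [[0.944, -0.33, -0.001], [-0.33, -0.944, 0.0], [-0.001, 0.0, -1.0]]
wrist_force: [-0.1, 0.1, -3.7]
gripper_width: 0.537
gripper_force: 30.0
```

Emit:
{"name": "drive_tool", "arguments": {
  "moves": [
    {"delta_pos": [0,0,1],"turn": 0,"claw": 0.4},
    {"delta_pos": [0,0,1],"turn": 0,"claw": 0.4},
    {"delta_pos": [0,0,0],"turn": 0,"claw": 0.4}
  ]
}}

```text
time_s: 8.38
tcp_pos: [0.6428, -0.1473, 0.0534]
ee_rot: [[0.944, -0.33, -0.0], [-0.33, -0.944, 0.0], [-0.0, 0.0, -1.0]]
wrist_force: [-0.2, 0.9, -3.2]
gripper_width: 0.539
gripper_force: 30.0
```

Emit:
{"name": "drive_tool", "arguments": {
  "moves": [
    {"delta_pos": [0,0,0],"turn": 0,"claw": 0.75},
    {"delta_pos": [0,0,0],"turn": 0,"claw": 0.9},
    {"delta_pos": [0,0,0],"turn": 0,"claw": 0.9},
    {"delta_pos": [0,0,0],"turn": 0,"claw": 0.9},
    {"delta_pos": [0,0,-15],"turn": 0,"claw": 0.9},
    {"delta_pos": [0,0,-30],"turn": 0,"claw": 0.9},
    {"delta_pos": [0,0,-40],"turn": 0,"claw": 0.9},
    {"delta_pos": [0,0,-40],"turn": 0,"claw": 1},
    {"delta_pos": [0,0,0],"turn": 0,"claw": 1},
    {"delta_pos": [0,0,0],"turn": 0,"claw": 1}
  ]
}}

```text
time_s: 9.62
tcp_pos: [0.6425, -0.1471, 0.179]
ee_rot: [[0.944, -0.33, 0.0], [-0.33, -0.944, 0.0], [0.0, -0.0, -1.0]]
wrist_force: [-0.5, 0.1, -0.2]
gripper_width: 0.996
gripper_force: 0.0
```

```bash
cat > ax.py <<'E'
from w import *
t=np.radians(-19.2);X=np.array([np.cos(t),np.sin(t)]);Y=np.array([-X[1],X[0]])
print('tcp A,L',s['tcp_pos'][:2]@X*1000,s['tcp_pos'][:2]@Y*1000)
def top(n,zlo,zhi,a,l,mask=None):
    P=cap(n);C=P['color'].reshape(-1,3).astype(int);P=P['P'].reshape(-1,3)*1000
    A=P[:,:2]@X;L=P[:,:2]@Y;k=(P[:,2]>zlo)&(P[:,2]<zhi)&(A>a[0])&(A<a[1])&(L>l[0])&(L<l[1])
    if mask: k&=mask(C)
    if k.sum()<6: print(n,'none');return
    print(n,k.sum(),'A',np.round(np.percentile(A[k],[1,50,99]),1),'L',np.round(np.percentile(L[k],[1,50,99]),1),'Z',np.round(np.percentile(P[k,2],[2,50,98])),np.round(cv2.minAreaRect(np.c_[A[k],L[k]].astype(np.float32))[2],1))
E
python3 - <<'E'
from ax import *
tq=lambda C:C[:,1]-C[:,0]>15
for n in('scene','side'): top(n,88,104,(560,730),(0,140),tq)
for n in('scene','side'): top(n,20,104,(560,730),(0,140),tq)
E
```

```text
9.625 [ 0.64251762 -0.14713548  0.17899514] yaw -19.24946256534009 [-0.50364493  0.11833306 -0.19280935] 0.99633919289184 0.0
tcp A,L 655.1664110802558 72.35134884022185
scene 381 A [611.6 653.9 697.8] L [45.4 66.  95.5] Z [89. 95. 98.] 0.2
side 332 A [612.8 657.6 701.4] L [47.6 75.5 96. ] Z [ 89.  95. 102.] 0.0
scene 1010 A [610.4 651.6 699.1] L [45.2 49.9 94.9] Z [23. 75. 98.] 89.6
side 649 A [612.  657.1 701.4] L [50.  89.9 96.8] Z [ 23.  88. 101.] 87.7
```

The tickets stand upright at A 655, L 72, square to the channel. Next, the cards.

Emit:
{"name": "drive_tool", "arguments": {
  "moves": [
    {"delta_pos": [-14.2,34.5,0],"turn": 0,"claw": 1},
    {"delta_pos": [-14.2,34.5,0],"turn": 0,"claw": 1},
    {"delta_pos": [-14.2,34.5,0],"turn": 0,"claw": 1},
    {"delta_pos": [-14.2,34.5,0],"turn": 0,"claw": 1},
    {"delta_pos": [-14.2,34.5,0],"turn": 0,"claw": 1},
    {"delta_pos": [-14.2,34.5,0],"turn": -0.107,"claw": 1},
    {"delta_pos": [0,0,0],"turn": -0.107,"claw": 1},
    {"delta_pos": [0,0,0],"turn": -0.107,"claw": 1},
    {"delta_pos": [0,0,0],"turn": -0.107,"claw": 1},
    {"delta_pos": [0,0,0],"turn": -0.107,"claw": 1},
    {"delta_pos": [0,0,0],"turn": -0.107,"claw": 1},
    {"delta_pos": [0,0,0],"turn": 0,"claw": 1}
  ]
}}

```text
time_s: 11.32
tcp_pos: [0.4939, -0.3145, 0.1778]
ee_rot: [[0.954, 0.3, -0.001], [0.3, -0.954, 0.0], [-0.001, -0.001, -1.0]]
wrist_force: [-0.8, -0.4, 0.1]
gripper_width: 1.003
gripper_force: 0.0
```

```bash
python3 - <<'E'
from w import *
look('w4',(.4937,-.3143),.056,tol=.008,r=.07)
E
```

```text
11.325 [ 0.49394767 -0.31454883  0.1778448 ] yaw 17.473078480003423 [-0.77342428 -0.4170989   0.08830874] 1.003241304794444 0.0
2125 0.05478878473943599 ((493.75225830078125, -312.64129638671875), (86.88543701171875, 22.117595672607422), 17.987056732177734)
```

View pics/w4.png

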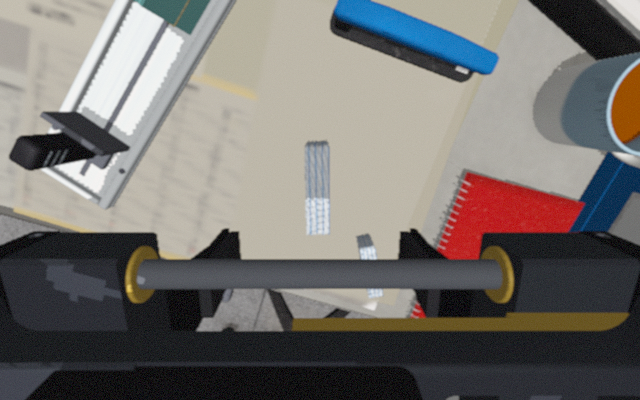

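The cards are at (317,188), centre (493.8, -312.6), yaw 18°. The small look-alike at (368,265) is clear of the fingers. Now the grasp.

Emit:
{"name": "drive_tool", "arguments": {
  "moves": [
    {"delta_pos": [0.5,-1.8,20],"turn": -0.008,"claw": 1},
    {"delta_pos": [0,0,35],"turn": 0,"claw": 1},
    {"delta_pos": [0,0,35],"turn": 0,"claw": 1},
    {"delta_pos": [0,0,30],"turn": 0,"claw": 1},
    {"delta_pos": [0,0,20],"turn": 0,"claw": 1},
    {"delta_pos": [0,0,14],"turn": 0,"claw": 0.6},
    {"delta_pos": [0,0,0],"turn": 0,"claw": 0.4},
    {"delta_pos": [0,0,0],"turn": 0,"claw": 0.12},
    {"delta_pos": [0,0,0],"turn": 0,"claw": 0.12},
    {"delta_pos": [0,0,0],"turn": 0,"claw": 0.12},
    {"delta_pos": [0,0,0],"turn": 0,"claw": 0.12},
    {"delta_pos": [0,0,0],"turn": 0,"claw": 0.12}
  ]
}}

```text
time_s: 12.88
tcp_pos: [0.4942, -0.3128, 0.0247]
ee_rot: [[0.951, 0.309, 0.0], [0.309, -0.951, -0.0], [0.0, 0.0, -1.0]]
wrist_force: [0.4, -0.6, 0.4]
gripper_width: 0.284
gripper_force: 0.0
```

Emit:
{"name": "drive_tool", "arguments": {
  "moves": [
    {"delta_pos": [0,0,0],"turn": 0,"claw": 0.12},
    {"delta_pos": [0,0,0],"turn": 0,"claw": 0.12},
    {"delta_pos": [0,0,0],"turn": 0,"claw": 0.12},
    {"delta_pos": [0,0,0],"turn": 0,"claw": 0.12}
  ]
}}

```text
time_s: 13.38
tcp_pos: [0.4941, -0.3127, 0.0246]
ee_rot: [[0.951, 0.309, -0.0], [0.309, -0.951, -0.0], [-0.0, -0.0, -1.0]]
wrist_force: [0.5, 0.2, 1.5]
gripper_width: 0.25
gripper_force: 30.0
```

Emit:
{"name": "drive_tool", "arguments": {
  "moves": [
    {"delta_pos": [0,0,-15],"turn": 0,"claw": 0.12},
    {"delta_pos": [0,0,-30],"turn": 0,"claw": 0.12},
    {"delta_pos": [0,0,-40],"turn": 0,"claw": 0.12},
    {"delta_pos": [0,0,-40],"turn": 0,"claw": 0.12},
    {"delta_pos": [0,0,-30],"turn": 0,"claw": 0.12},
    {"delta_pos": [0,0,0],"turn": 0.108,"claw": 0.12},
    {"delta_pos": [0,0,0],"turn": 0.108,"claw": 0.12},
    {"delta_pos": [0,0,0],"turn": 0.108,"claw": 0.12},
    {"delta_pos": [0,0,0],"turn": 0.108,"claw": 0.12},
    {"delta_pos": [0,0,0],"turn": 0.108,"claw": 0.12},
    {"delta_pos": [0,0,0],"turn": 0.109,"claw": 0.12},
    {"delta_pos": [0,0,0],"turn": 0,"claw": 0.12}
  ]
}}

```text
time_s: 14.88
tcp_pos: [0.4939, -0.3127, 0.1801]
ee_rot: [[0.945, -0.328, 0.0], [-0.328, -0.945, -0.0], [0.0, -0.0, -1.0]]
wrist_force: [-0.5, 0.2, -2.1]
gripper_width: 0.253
gripper_force: 30.0
```

Emit:
{"name": "drive_tool", "arguments": {
  "moves": [
    {"delta_pos": [-2.9,-34.3,0],"turn": 0,"claw": 0.12},
    {"delta_pos": [-2.9,-34.3,0],"turn": 0,"claw": 0.12},
    {"delta_pos": [-2.9,-34.3,0],"turn": 0,"claw": 0.12},
    {"delta_pos": [-2.9,-34.3,0],"turn": 0,"claw": 0.12},
    {"delta_pos": [-2.9,-34.3,0],"turn": 0,"claw": 0.12},
    {"delta_pos": [-2.9,-34.3,0],"turn": 0,"claw": 0.12},
    {"delta_pos": [0,0,0],"turn": 0,"claw": 0.12},
    {"delta_pos": [0,0,0],"turn": 0,"claw": 0.12},
    {"delta_pos": [0,0,0],"turn": 0,"claw": 0.12}
  ]
}}

```text
time_s: 16.0
tcp_pos: [0.545, -0.1135, 0.1796]
ee_rot: [[0.944, -0.329, -0.0], [-0.329, -0.944, -0.0], [-0.0, 0.0, -1.0]]
wrist_force: [0.6, 0.4, -1.1]
gripper_width: 0.251
gripper_force: 30.0
```

```bash
python3 - <<'E'
from ax import *
top('scene',88,104,(440,500),(30,110));top('side',88,104,(440,500),(30,110))
w=lambda C:C.max(1)>90
for n in('scene','side'): top(n,150,225,(490,620),(40,110),lambda C:(C[:,2]>90))
E
```

```text
16.0 [ 0.54500708 -0.11347157  0.17963149] yaw -19.220510771008005 [ 0.58840797  0.35407332 -1.09738758] 0.2506531737753538 29.95376014150679
tcp A,L 552.0088268689607 72.0747831625875
scene 49 A [455.  464.3 477.6] L [60.5 67.7 79.8] Z [89. 95. 98.] 83.2
side 47 A [456.2 467.3 478.4] L [60.4 75.3 83.6] Z [ 90.  96. 102.] 81.0
scene 406 A [508.1 535.  595. ] L [57.4 61.  79.1] Z [159. 181. 212.] 88.3
side 62 A [584.7 591.7 596.6] L [59.1 78.7 83.8] Z [162. 194. 215.] 9.1
```

Emit:
{"name": "drive_tool", "arguments": {
  "moves": [
    {"delta_pos": [0,-0.5,20],"turn": 0,"claw": 0.12},
    {"delta_pos": [0,0,35],"turn": 0,"claw": 0.12},
    {"delta_pos": [0,0,35],"turn": 0,"claw": 0.12},
    {"delta_pos": [0,0,25],"turn": 0,"claw": 0.12},
    {"delta_pos": [0,0,15],"turn": 0,"claw": 0.12},
    {"delta_pos": [0,0,12],"turn": 0,"claw": 0.12},
    {"delta_pos": [0,0,5],"turn": 0,"claw": 0.12},
    {"delta_pos": [0,0,1.6],"turn": 0,"claw": 0.12},
    {"delta_pos": [0,0,0],"turn": 0,"claw": 0.12},
    {"delta_pos": [0,0,0],"turn": 0,"claw": 0.12}
  ]
}}

```text
time_s: 17.45
tcp_pos: [0.5459, -0.1122, 0.0315]
ee_rot: [[0.945, -0.328, 0.001], [-0.328, -0.945, 0.0], [0.001, -0.0, -1.0]]
wrist_force: [-0.5, -0.1, -1.6]
gripper_width: 0.253
gripper_force: 30.0
```

Emit:
{"name": "drive_tool", "arguments": {
  "moves": [
    {"delta_pos": [0,0,0.6],"turn": 0,"claw": 0.12},
    {"delta_pos": [0,0,0],"turn": 0,"claw": 0.12},
    {"delta_pos": [0,0,0],"turn": 0,"claw": 0.4},
    {"delta_pos": [0,0,0],"turn": 0,"claw": 0.6},
    {"delta_pos": [0,0,0],"turn": 0,"claw": 0.6},
    {"delta_pos": [0,0,0],"turn": 0,"claw": 0.6},
    {"delta_pos": [0,0,-15],"turn": 0,"claw": 0.6},
    {"delta_pos": [0,0,-35],"turn": 0,"claw": 0.6},
    {"delta_pos": [0,0,-45],"turn": 0,"claw": 0.6},
    {"delta_pos": [0,0,-45],"turn": 0,"claw": 0.6},
    {"delta_pos": [0,0,0],"turn": 0,"claw": 0.6},
    {"delta_pos": [0,0,0],"turn": 0,"claw": 0.6}
  ]
}}

```text
time_s: 18.95
tcp_pos: [0.545, -0.1121, 0.1708]
ee_rot: [[0.944, -0.329, 0.0], [-0.329, -0.944, 0.001], [0.0, -0.001, -1.0]]
wrist_force: [-0.0, 0.9, -0.5]
gripper_width: 0.602
gripper_force: 0.0
```

```bash
python3 - <<'E'
from ax import *
for n in('scene','side'): top(n,52,70,(495,606),(40,110))
tq=lambda C:C[:,1]-C[:,0]>15
for n in('scene','side'): top(n,88,104,(560,730),(0,140),tq)
for n in('scene','side'): top(n,88,104,(440,500),(30,110))
for n in('scene','side'): top(n,30,52,(478,500),(40,110))
E
```

```text
18.95 [ 0.54502624 -0.11210005  0.17077075] yaw -19.20163119634448 [-0.00326103  0.8652712  -0.49163098] 0.6024920240734339 0.0
tcp A,L 551.5758723195102 73.37631089158182
scene 236 A [508.8 551.1 593.8] L [59.  67.1 85.8] Z [52. 61. 65.] 1.0
side 203 A [510.6 554.1 596.7] L [57.9 74.2 85.4] Z [53. 61. 69.] 88.1
scene 382 A [611.7 654.4 698.2] L [46.6 67.1 94.8] Z [88. 95. 98.] 88.2
side 378 A [612.7 657.6 700.8] L [46.4 71.9 96. ] Z [ 89.  96. 103.] 0.2
scene 48 A [455.  465.5 477.4] L [62.2 66.9 81.7] Z [89. 95. 98.] 85.2
side 44 A [456.1 467.9 478.7] L [59.2 73.4 84.3] Z [ 88.  95. 102.] 10.3
scene 18 A [478.1 480.1 483.2] L [40.4 44.  52.4] Z [31. 40. 51.] 11.8
side 22 A [481.7 484.7 485.3] L [ 50.   84.7 102.2] Z [31. 41. 51.] 89.9
```

Both packs stand as wanted. Next I'll grasp the follower fin.

Emit:
{"name": "drive_tool", "arguments": {
  "moves": [
    {"delta_pos": [-21,0.2,0],"turn": 0,"claw": 0.6},
    {"delta_pos": [-22,0.2,0],"turn": 0,"claw": 0.6},
    {"delta_pos": [-21,0.2,0],"turn": 0,"claw": 0.6},
    {"delta_pos": [-21,0.2,0],"turn": 0,"claw": 0.6},
    {"delta_pos": [0,0,15],"turn": 0,"claw": 0.6},
    {"delta_pos": [0,0,30],"turn": 0,"claw": 0.6},
    {"delta_pos": [0,0,30],"turn": 0,"claw": 0.6},
    {"delta_pos": [0,0,25],"turn": 0,"claw": 0.6},
    {"delta_pos": [0,0,12],"turn": 0,"claw": 0.6},
    {"delta_pos": [0,0,0],"turn": 0,"claw": 0.6},
    {"delta_pos": [0,0,0],"turn": 0,"claw": 0.4},
    {"delta_pos": [0,0,0],"turn": 0,"claw": 0.15}
  ]
}}

```text
time_s: 20.85
tcp_pos: [0.4657, -0.0849, 0.0593]
ee_rot: [[0.945, -0.328, 0.002], [-0.328, -0.945, 0.0], [0.002, -0.001, -1.0]]
wrist_force: [-0.2, 0.7, -0.2]
gripper_width: 0.452
gripper_force: 0.0
```

Emit:
{"name": "drive_tool", "arguments": {
  "moves": [
    {"delta_pos": [0,0,0],"turn": 0,"claw": 0.15},
    {"delta_pos": [0,0,0],"turn": 0,"claw": 0.15},
    {"delta_pos": [0,0,0],"turn": 0,"claw": 0.15},
    {"delta_pos": [0,0,0],"turn": 0,"claw": 0.15},
    {"delta_pos": [0,0,0],"turn": 0,"claw": 0.15}
  ]
}}

```text
time_s: 21.48
tcp_pos: [0.4658, -0.0845, 0.0587]
ee_rot: [[0.945, -0.328, 0.002], [-0.328, -0.945, 0.001], [0.002, -0.001, -1.0]]
wrist_force: [-0.2, 5.2, 2.8]
gripper_width: 0.229
gripper_force: 30.0
```

Emit:
{"name": "drive_tool", "arguments": {
  "moves": [
    {"delta_pos": [2,-0.4,0],"turn": 0,"claw": 0.15},
    {"delta_pos": [3,-0.4,0],"turn": 0,"claw": 0.15},
    {"delta_pos": [4,0,0],"turn": 0,"claw": 0.15},
    {"delta_pos": [4,0,0],"turn": 0,"claw": 0.15},
    {"delta_pos": [4,0,0],"turn": 0,"claw": 0.15},
    {"delta_pos": [4,0,0],"turn": 0,"claw": 0.15},
    {"delta_pos": [4,0,0],"turn": 0,"claw": 0.15},
    {"delta_pos": [4,0,0],"turn": 0,"claw": 0.15},
    {"delta_pos": [3,0,0],"turn": 0,"claw": 0.15},
    {"delta_pos": [3,0,0],"turn": 0,"claw": 0.15},
    {"delta_pos": [0,0,0],"turn": 0,"claw": 0.15},
    {"delta_pos": [0,0,0],"turn": 0,"claw": 0.15}
  ]
}}

```text
time_s: 22.98
tcp_pos: [0.4989, -0.096, 0.0587]
ee_rot: [[0.945, -0.328, 0.001], [-0.328, -0.945, -0.0], [0.001, -0.0, -1.0]]
wrist_force: [-0.5, 2.7, 5.1]
gripper_width: 0.226
gripper_force: 30.0
```

```bash
cat > chk.py <<'E'
from ax import *
f=s['wrist_force'][:2];print('force along',f@X,'lat',f@Y)
tq=lambda C:C[:,1]-C[:,0]>15
for n in('side',): 
    top(n,88,104,(560,740),(0,140),tq)
    top(n,52,70,(495,630),(58,87),lambda C:(C[:,1]-C[:,0]<=15)&(C[:,2]>80))
    top(n,52,75,(700,790),(30,120))
E
python3 chk.py
```

```text
22.975 [ 0.49892147 -0.09602803  0.05870994] yaw -19.175909382670074 [-0.50541744  2.74628974  5.08432043] 0.22614622044114302 30.00003126449883
tcp A,L 502.7500653275092 73.39202632038788
force along -1.3804673901145341 lat 2.4273161976064785
side 381 A [612.7 656.4 701. ] L [44.3 71.6 95.4] Z [ 89.  95. 102.] 89.8
side 131 A [532.  573.1 606.6] L [59.7 72.  84.7] Z [56. 62. 68.] 1.1
side 182 A [701.8 747.4 765.5] L [ 30.9  69.2 105.3] Z [53. 58. 65.] 8.1
```

Emit:
{"name": "drive_tool", "arguments": {
  "moves": [
    {"delta_pos": [1,-0.3,-0.2],"turn": 0,"claw": 0.15},
    {"delta_pos": [1,0,-0.2],"turn": 0,"claw": 0.15},
    {"delta_pos": [1,0,0],"turn": 0,"claw": 0.15},
    {"delta_pos": [1,0,0],"turn": 0,"claw": 0.15},
    {"delta_pos": [1,0,0],"turn": 0,"claw": 0.15},
    {"delta_pos": [1,0,0],"turn": 0,"claw": 0.15},
    {"delta_pos": [1,0,0],"turn": 0,"claw": 0.15},
    {"delta_pos": [1,0,0],"turn": 0,"claw": 0.15},
    {"delta_pos": [0,0,0],"turn": 0,"claw": 0.15},
    {"delta_pos": [0,0,0],"turn": 0,"claw": 0.15}
  ]
}}

```text
time_s: 24.38
tcp_pos: [0.5051, -0.0981, 0.0587]
ee_rot: [[0.944, -0.329, -0.002], [-0.329, -0.944, 0.0], [-0.002, 0.001, -1.0]]
wrist_force: [-3.5, 3.1, 6.6]
gripper_width: 0.23
gripper_force: 30.0
```

```bash
python3 chk.py
```

```text
24.375 [ 0.50508625 -0.09814607  0.05870655] yaw -19.194355920118692 [-3.49136825  3.10890383  6.64985751] 0.23021092325147685 30.001442218199372
tcp A,L 509.2684907044964 73.41919591693471
force along -4.319580449964844 lat 1.7877807501489007
side 369 A [617.6 661.4 704.7] L [44.7 71.6 95.5] Z [ 89.  96. 102.] 1.1
side 130 A [539.1 576.  610.4] L [59.  70.7 83.4] Z [56. 62. 68.] 0.1
side 181 A [702.5 747.6 765.4] L [ 31.   72.  106.4] Z [52. 58. 65.] 10.9
```

Emit:
{"name": "drive_tool", "arguments": {
  "moves": [
    {"delta_pos": [1,0,0],"turn": 0,"claw": 0.15},
    {"delta_pos": [1,0,0],"turn": 0,"claw": 0.15},
    {"delta_pos": [0,0,0],"turn": 0,"claw": 0.15},
    {"delta_pos": [0,0,0],"turn": 0,"claw": 0.15}
  ]
}}

```text
time_s: 25.02
tcp_pos: [0.5069, -0.0988, 0.0587]
ee_rot: [[0.944, -0.329, -0.002], [-0.329, -0.944, -0.0], [-0.002, 0.001, -1.0]]
wrist_force: [-2.2, 2.9, 6.5]
gripper_width: 0.226
gripper_force: 30.0
```

```bash
python3 chk.py
```

```text
25.025 [ 0.50694872 -0.09881409  0.05870269] yaw -19.19183652975313 [-2.22470554  2.87634585  6.47487449] 0.22622635348811357 30.00157903879881
tcp A,L 511.2470534910474 73.40083591145752
force along -3.0468935530675387 lat 1.9847216035890671
side 379 A [618.4 662.2 707.6] L [46.1 71.4 95.4] Z [ 89.  96. 102.] 89.7
side 128 A [541.3 578.8 613.2] L [58.4 70.6 83.1] Z [57. 62. 68.] 89.2
side 187 A [702.4 747.3 765.1] L [ 32.5  72.2 106. ] Z [52. 58. 68.] 10.7
```

Emit:
{"name": "drive_tool", "arguments": {
  "moves": [
    {"delta_pos": [1,0,0],"turn": 0,"claw": 0.15},
    {"delta_pos": [1,0,0],"turn": 0,"claw": 0.15},
    {"delta_pos": [0,0,0],"turn": 0,"claw": 0.15}
  ]
}}

```text
time_s: 25.55
tcp_pos: [0.5088, -0.0994, 0.0587]
ee_rot: [[0.944, -0.329, -0.002], [-0.329, -0.944, 0.0], [-0.002, 0.001, -1.0]]
wrist_force: [-3.0, 3.1, 6.9]
gripper_width: 0.228
gripper_force: 30.0
```

Emit:
{"name": "drive_tool", "arguments": {
  "moves": [
    {"delta_pos": [1,0,0],"turn": 0,"claw": 0.15},
    {"delta_pos": [1,0,0],"turn": 0,"claw": 0.15},
    {"delta_pos": [0,0,0],"turn": 0,"claw": 0.15}
  ]
}}

```text
time_s: 25.92
tcp_pos: [0.5102, -0.0999, 0.0587]
ee_rot: [[0.944, -0.329, -0.003], [-0.329, -0.944, 0.0], [-0.003, 0.001, -1.0]]
wrist_force: [-3.5, 4.4, 8.5]
gripper_width: 0.227
gripper_force: 30.0
```

```bash
python3 chk.py
```

```text
25.925 [ 0.51015959 -0.09994874  0.05869736] yaw -19.202833209672534 [-3.50656985  4.35738856  8.5465248 ] 0.2265097802696921 30.0023658759892
tcp A,L 514.6524671829851 73.38524192159072
force along -4.744521466428674 lat 2.9618209235843187
side 384 A [621.5 666.3 710.6] L [44.4 71.3 94.8] Z [ 89.  96. 102.] 1.2
side 124 A [545.1 584.1 616.5] L [59.5 70.7 83.8] Z [55. 62. 68.] 1.4
side 189 A [701.1 746.7 765.4] L [ 31.4  73.  105.9] Z [52. 59. 70.] 84.1
```

Emit:
{"name": "drive_tool", "arguments": {
  "moves": [
    {"delta_pos": [1,0,0],"turn": 0,"claw": 0.15},
    {"delta_pos": [1,0,0],"turn": 0,"claw": 0.15},
    {"delta_pos": [0,0,0],"turn": 0,"claw": 0.15}
  ]
}}

```text
time_s: 26.45
tcp_pos: [0.5116, -0.1004, 0.0587]
ee_rot: [[0.944, -0.329, -0.004], [-0.329, -0.944, 0.001], [-0.004, 0.001, -1.0]]
wrist_force: [-4.9, 5.4, 9.5]
gripper_width: 0.224
gripper_force: 30.0
```

```bash
python3 chk.py
```

```text
26.45 [ 0.51155023 -0.10042236  0.05869895] yaw -19.209337290742674 [-4.93618091  5.38030301  9.52314907] 0.2242472964373909 30.003477539867163
tcp A,L 516.1215187321346 73.39530159755638
force along -6.431014824283828 lat 3.4576857631566655
side 376 A [624.2 667.4 711.6] L [45.6 71.  95.7] Z [ 89.  96. 102.] 89.8
side 134 A [545.9 583.9 619.3] L [58.9 71.2 83.5] Z [55. 62. 68.] 1.2
side 185 A [701.8 746.5 764.9] L [ 33.3  73.5 107.8] Z [53. 59. 72.] 83.2
```

Emit:
{"name": "drive_tool", "arguments": {
  "moves": [
    {"delta_pos": [1,0,0],"turn": 0,"claw": 0.15},
    {"delta_pos": [1,0,0],"turn": 0,"claw": 0.15},
    {"delta_pos": [0,0,0],"turn": 0,"claw": 0.15}
  ]
}}

```text
time_s: 26.98
tcp_pos: [0.5129, -0.1009, 0.0587]
ee_rot: [[0.944, -0.329, -0.005], [-0.329, -0.944, 0.001], [-0.005, 0.001, -1.0]]
wrist_force: [-7.1, 6.8, 10.6]
gripper_width: 0.225
gripper_force: 30.0
```

```bash
python3 chk.py
```

```text
26.975 [ 0.51285614 -0.10091186  0.05871389] yaw -19.22007757667778 [-7.0992284   6.82559949 10.63132548] 0.22458848844065116 30.004602083936334
tcp A,L 517.5157682952937 73.36250262519991
force along -8.949055562614882 lat 4.111235438479692
side 380 A [624.8 670.  713.5] L [44.9 71.5 95. ] Z [ 89.  96. 102.] 88.9
side 129 A [548.6 584.5 619.2] L [58.6 70.7 83.2] Z [56. 62. 68.] 89.3
side 194 A [701.3 746.7 766. ] L [ 31.7  74.6 106.4] Z [53. 58. 69.] 83.2
```

Pushing force has climbed from about 3 N to 9 N over the last 4 mm while the bundle's rear has passed the plate's rest position. The plate has given by roughly 4–5 mm, so I'll back off.

Emit:
{"name": "drive_tool", "arguments": {
  "moves": [
    {"delta_pos": [0,0,0],"turn": 0,"claw": 0.15},
    {"delta_pos": [-1,0,0],"turn": 0,"claw": 0.15},
    {"delta_pos": [-1,0,0],"turn": 0,"claw": 0.15},
    {"delta_pos": [-1.5,0,0],"turn": 0,"claw": 0.15},
    {"delta_pos": [-1.5,0,0],"turn": 0,"claw": 0.15},
    {"delta_pos": [-2,0,0],"turn": 0,"claw": 0.15},
    {"delta_pos": [-2,0,0],"turn": 0,"claw": 0.15},
    {"delta_pos": [-2,0,0],"turn": 0,"claw": 0.15},
    {"delta_pos": [-2,0,0],"turn": 0,"claw": 0.15},
    {"delta_pos": [-2,0,0],"turn": 0,"claw": 0.15},
    {"delta_pos": [0,0,0],"turn": 0,"claw": 0.15},
    {"delta_pos": [0,0,0],"turn": 0,"claw": 0.15}
  ]
}}

```text
time_s: 28.62
tcp_pos: [0.5006, -0.0965, 0.0587]
ee_rot: [[0.944, -0.329, -0.001], [-0.329, -0.944, -0.0], [-0.001, 0.0, -1.0]]
wrist_force: [-1.0, -1.1, 4.5]
gripper_width: 0.227
gripper_force: 30.0
```

```bash
python3 chk.py; python3 - <<'E'
from h import *
c=cap('side');save('side1',cv2.resize(c['color'][140:215,215:365],None,fx=5,fy=5,interpolation=cv2.INTER_CUBIC))
E
```

```text
28.625 [ 0.50062814 -0.09649752  0.05871784] yaw -19.18813261190834 [-1.00608001 -1.10704385  4.51060336] 0.22664086578553824 29.99993938487023
tcp A,L 504.51620161615597 73.50991990775138
force along -0.5860483908114182 lat -1.3763322155216982
side 373 A [624.1 667.3 711.3] L [44.9 71.8 95.6] Z [ 89.  96. 101.] 88.6
side 141 A [534.9 575.6 617.8] L [58.7 71.1 84.7] Z [57. 63. 69.] 88.4
side 187 A [701.6 746.1 765.6] L [ 31.4  72.5 106.4] Z [53. 58. 72.] 15.8
```

View pics/side1.png

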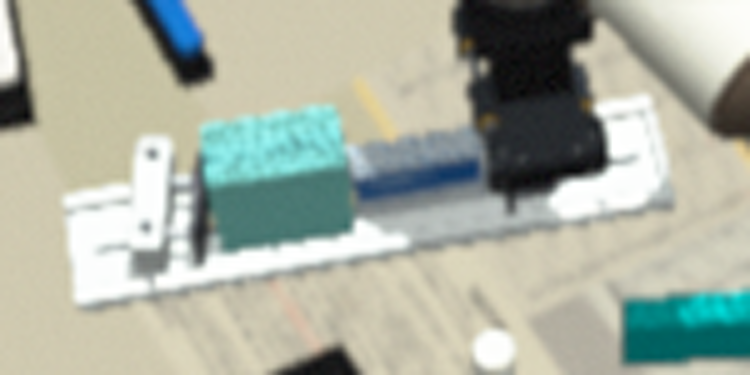

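The row is closed up: tickets at (280,180) against the plate at (200,210), cards at (420,165). The follower sits about 11 mm clear of the cards. I'll release and rise.

Emit:
{"name": "drive_tool", "arguments": {
  "moves": [
    {"delta_pos": [0,0,0],"turn": 0,"claw": 0.35},
    {"delta_pos": [0,0,0],"turn": 0,"claw": 0.5},
    {"delta_pos": [0,0,0],"turn": 0,"claw": 0.5},
    {"delta_pos": [0,0,0],"turn": 0,"claw": 0.5},
    {"delta_pos": [0,0,-15],"turn": 0,"claw": 0.5},
    {"delta_pos": [0,0,-30],"turn": 0,"claw": 0.5},
    {"delta_pos": [0,0,-40],"turn": 0,"claw": 0.5},
    {"delta_pos": [0,0,-50],"turn": 0,"claw": 0.5},
    {"delta_pos": [-40,0,0],"turn": 0,"claw": 0.5},
    {"delta_pos": [-40,0,0],"turn": 0,"claw": 0.5},
    {"delta_pos": [0,0,0],"turn": 0,"claw": 0.5},
    {"delta_pos": [0,0,0],"turn": 0,"claw": 0.5}
  ]
}}

```text
time_s: 30.32
tcp_pos: [0.4265, -0.0701, 0.1949]
ee_rot: [[0.945, -0.328, 0.003], [-0.328, -0.945, 0.0], [0.003, -0.001, -1.0]]
wrist_force: [0.9, -0.4, 0.4]
gripper_width: 0.498
gripper_force: 0.0
```

```bash
python3 chk.py; python3 - <<'E'
from ax import *
for n in('scene','side'):
    top(n,52,70,(524,630),(56,88),lambda C:(C[:,1]-C[:,0]<=15)&(C[:,2]>80))
    top(n,88,104,(470,540),(50,100)); top(n,35,56,(508,535),(40,102))
c=cap('wrist');save('w5',c['color'])
E
```

```text
30.325 [ 0.42652522 -0.07013338  0.19491546] yaw -19.150527628381305 [ 0.86994859 -0.38495434  0.35500031] 0.49794547087906654 0.0
tcp A,L 425.864868732112 74.0376172789548
force along 0.9481575399166219 lat -0.07744470668453354
side 377 A [624.  668.2 711.2] L [45.1 71.9 95.4] Z [ 89.  95. 102.] 88.2
side 83 A [518.3 554.9 619. ] L [59.  71.2 85.7] Z [55. 62. 69.] 89.9
side 189 A [701.3 746.  765. ] L [ 30.5  72.1 106.3] Z [52. 58. 72.] 15.2
30.475 [ 0.42654226 -0.0702711   0.19391864] yaw -19.20344849203463 [ 0.06838608  0.1608648  -0.03881443] 0.500273555434104 0.0
tcp A,L 425.9262507521068 73.91316016673078
scene 157 A [533.4 575.3 618.6] L [61.6 71.9 84.8] Z [59. 62. 65.] 1.6
scene 50 A [491.5 502.5 514.3] L [60.8 66.9 83.4] Z [90. 95. 98.] 81.8
scene 61 A [508.3 517.4 534.6] L [42.  62.6 82.8] Z [36. 50. 55.] 56.4
side 78 A [534.6 554.3 618.6] L [56.5 70.4 84.5] Z [57. 63. 69.] 2.3
side 46 A [492.9 504.8 516.3] L [59.3 72.9 82.1] Z [ 89.  94. 102.] 78.9
side 38 A [510.7 519.9 534.5] L [ 44.3  80.4 101.1] Z [37. 51. 55.] 71.0
```

View pics/w5.png

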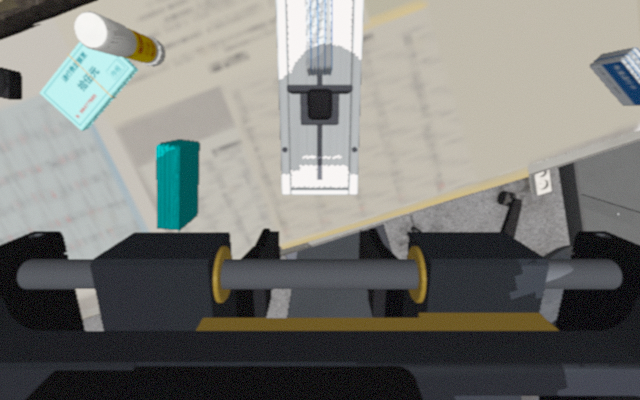

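The wrist view shows the follower at (320,97), with a gap to the cards at (320,40), and nothing else disturbed. The clearance measures about 11 mm, so I'll hand in.

```bash
python3 -c "
from station import ticket
print(ticket.finish_job())"
```

```text
the job is handed in; nothing more can be done
None
```

The job is handed in, but no verdict came back: by my measurements the tickets and cards stand closed up against the back plate, which gave about 4 mm when pushed, and the released follower sits about 11 mm clear of the cards.

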